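# Fold the button box shut and slide its catch home

## Task

Close up the button box: fold the white inner flap down flat first, then the blue outer flap down flat on top of it, and only then push the orange knob towards the box as far as it goes, so that the bolt holds the flaps shut. Leave the other things on the table where they are.

Things in the scene. Friction and masses are not known exactly. Their poses are not given: they have to be found in the camera images.
- button_box: Frosted plastic tub fixed to the table, 110 (its x) x 150 (y) x 60 mm high, walls 4 mm, some buttons inside, turned up to 0.35 rad. Origin: centre of its underside; z up, x from the catch side to the back. A black ledge for the catch juts 64 mm from its x- side: 40 mm wide about y = -20 mm, top 68.5 mm up, with two low guides to 76.5 mm.
- inner_flap (a joint): Angle (rad) of the white inner flap: 0 flat and closed, 1.57 upright, more leans outward; stops 0 and 2.3. Plate 106 (box x) x 85 x 4 mm, hinged on the box's y+ rim, opening up and out to y+. Stiff hinge (0.04 N m friction): stays where left, no spring, about 1 N at its edge moves it. If the blue flap is down first, this one cannot lie flat.
- inner_flap_hinge (a point): Middle of the white flap's hinge line, in mid thickness: box frame (0, 75, 62) mm.
- inner_flap_edge (a point): Middle of the white flap's free edge, in mid thickness, 85 mm from its hinge.
- outer_flap (a joint): Angle (rad) of the blue outer flap: 0 flat and closed over the white one (40 mm overlap), 1.57 upright, more leans outward; stops 0 and 2.3. Plate 106 (box x) x 105 x 4 mm, hinged on the box's y- rim, opening up and out to y-. Stiff hinge (0.05 N m friction): stays where left, about 1 N at its edge moves it. A bolt pushed in early keeps it from closing.
- outer_flap_hinge (a point): Middle of the blue flap's hinge line, in mid thickness: box frame (0, -75, 67.5) mm. Closed, the flap's upper face is 69.5 mm above the table.
- outer_flap_edge (a point): Middle of the blue flap's free edge, in mid thickness, 105 mm from its hinge.
- slide_catch (a joint): Position (m) of the slide catch: 0 is home (bolt lying 15 mm over the closed blue flap), growing as it is drawn away from the box along the box's x-; stop at 0.028. It slides with about 2 N friction and stays where left; there is no spring.
- knob_top (a point): Centre of the top face of the catch's orange knob, an upright round post 14 mm in diameter and 24 mm tall on a steel bolt plate (57 x 20 x 5 mm). Top 102.5 mm, foot of the knob 78.5 mm above the table. With the catch home it is at box frame (-85, -20, 102.5) mm; it moves with the catch along box x.
- gauge_bar: Chrome sewing gauge bar lying behind the box, 150 x 20 x 6 mm (long along its x); bystander. Origin at centre of underside.
- darning_egg: Maple darning egg standing on its flat end, 62 mm wide, 92 mm tall with a stub handle up; bystander. Origin at centre of underside.
- bead_bowl: Green glass bead bowl, 90 mm wide, 40 mm high; bystander. Origin at centre of underside.
- red_spool: Red plastic thread spool, upright, 28 mm wide, 40 mm tall; bystander. Origin at centre of underside.
- green_spool: Green plastic thread spool, upright, 28 mm wide, 40 mm tall; bystander. Origin at centre of underside.
- pin_jar: Glass pin jar with a yellow cap, 52 mm wide, 70 mm tall; bystander. Origin at centre of underside.
Not all that is in view belongs to the job. There is more than one size of the button_box; the job needs the smaller.

How it is judged (in metres and radians):
On the way, in this order (a step that is already met when the one before it is completed fails the run):
1. the white inner flap is folded down flat (within 0.06 rad) while the blue flap is still up (value of joint inner_flap below 0.06 rad and value of joint outer_flap above 0.6 rad), for 0.1 s.
2. the blue outer flap is folded down flat (within 0.06 rad) over the white one, the catch still drawn out (value of joint each of inner_flap, outer_flap below 0.06 rad and value of joint slide_catch above 0.012 m), for 0.1 s.
At the end, for the whole second after the job is handed in: White inner flap and blue outer flap both down flat (each within 0.06 rad of closed) and at rest, the white under the blue, and the slide catch home to within 3 mm (value of joint each of inner_flap, outer_flap below 0.06 rad and value of joint slide_catch below 0.003 m and velocity of joint each of inner_flap, outer_flap below 0.02 rad/s); the robot touches nothing.
It fails at once if one of the other things (gauge bar, darning egg, bead bowl, spools, pin jar) is moved by more than 30 mm (distance of any of gauge_bar, darning_egg, bead_bowl, red_spool, green_spool, pin_jar from where it was at the start of the episode above 0.03 m).
It also fails if it takes over 48 s, if anything falls off the work surface, if the arm or the gripper's body presses on something with over 40 N, if the wrist force passes 120 N, or if a joint passes its speed limit or range.

## Robot

A 6-joint arm with a two-finger parallel gripper is mounted at the origin on the work surface. World frame = base frame: x ahead of the robot, y to its left, z up, the work surface at z = 0. Lengths are in mm, angles in rad, forces in N, time in s.
With the tool pointing down it reaches from about 400 to 825 mm from the base axis. Payload 7 kg.
Tool frame: the origin (TCP) lies midway between the tips of the shut fingers; the grasp point (between the pads) lies env.hold_point_z behind it (env.hold_point_z is the distance from the TCP to the grasp point, in mm); z points along the fingers, y is the line along which they close (so a half turn about z gives the same grasp; the last joint's range is limited). The gripper opens to 85 mm and grips with 20 to 120 N. Pads are 22 mm wide; open, the fingers measure 114 mm over their backs; the gripper's body (76 mm by 85 mm) begins 54 mm behind the grasp point. The pads swing forward as they close: fully open they stand 13 mm farther back than shut.
Start: joints at [-1.012, 0.359, 0.012, 0, -1.224, -0.288], TCP at [180.538, -650.385, 231.302] pointing down, gripper open.
Joint ranges: [-3.07, 3.07], [-1.43, 2.12], [-1.02, 1.25], [-3.03, 1.67], [-3.05, -0], [-3.03, 3.03]. Speed limits (rad/s): [2.39, 2.39, 3.01, 3.14, 3.14, 3.14].

## Interface

Orientations are given as a unit quaternion [x, y, z, w].
In Python, from station import env gives the robot as it stands.
- The arm moves only by the shell command python3 -m handwheel 'ROWS' [OPENING] [FORCE]. ROWS is JSON, a list of rows, each an object of numbers: "tx", "ty", "tz": the shift along the tool's x, y, z scaled (see below); "wx", "wy", "wz": the turn, a rotation vector about the tool's x, y, z scaled (see below). A call has 1 to 8 rows; each row is the pose to reach, as a shift and turn from the pose commanded when the call began, along the tool's axes at that moment; what a row does not reach only later rows make up. The controller multiplies each number of a shift by 750 mm and each number of a turn by 60 degrees. A row lasts 1/10 s, in which the tool goes at most 50 mm and 8.59 degrees, less where a joint would pass 70% of its speed; a pose out of reach is approached as far as the arm can. A call with a number of a shift or a turn outside -1 to 1 is refused whole. A call with a gripper value outside its range is refused whole. OPENING is the opening, from 0 (shut) to 1 (fully open), set as the call begins (- or left out, the last holds). The fingers move at their own pace and stop on an object; FORCE is the grip in N (left out, the last holds). Time passes only in rows, so rows that repeat a pose let the fingers close. It gives the time, the measured TCP pose, the force, the opening and the grip force at its end, in the units of the state.
- env.read_state(): the state, without advancing time (a new reading comes with each control period).
- env.capture(name): name is "scene" or "side" or "wrist"; returns (picture, depth): 420x560x3 uint8, red, green, blue; 420x560 float32, mm along the optical axis (not along the pixel's ray), 0 where there is no reading.
- env.camera_params(name): a dict with "vertical_fov" (degrees; the focal length in pixels is half the picture's height over the tangent of half this angle, whatever the lens; pixels are square), "cx", "cy" (the principal point, pixels), "xyz" and "orientation" of the camera in the world. Camera axes: x right, y down, z forward; pixel columns grow to the right and rows downward; lengths in mm; the calibration is good to about 2 mm. The wrist camera is an equidistant fisheye: a pixel r from the principal point sees the ray r / f radians off the axis. A picture is of the moment at which its call begins: read the wrist's pose just before it. camera_params takes no time and is no camera call; for the wrist camera it gives the pose at the moment of the call.
- env.close_job(): hands the job in; it is judged then, once.
Trained networks look in the newest picture that a camera, given by its name, has taken for a name from the list of things; names that differ only in an ending like _2 or _b are one class to them, and where a whole thing is asked for, a point or a joint stands for the part that bears it (a point fixed in the world has none). Each returns a list of dicts, best first, with "score" (0 to 1); they miss things now and then, are a little off and sometimes report something else, mostly with a low value. They report only what shows in the picture. A call takes as long as a camera call. They do not tell look-alikes from the thing itself.
- env.regions_of(camera, name): "mask" (420x560 bool, what is visible of it) and "box" ([left, top, width, height] in pixels, round what is visible of it).
The state is a dict: "time_s": time; "joint_positions": joint angles; "qd": joint speeds; "tau": joint torques, N m; "position": TCP position; "orientation": TCP orientation; "ft_force": force on the tool from outside, world axes, zero at the start; "moment": the same for the moment, N m; "width": finger opening in mm; "grasp_force": force on a finger pad.
Only numpy, scipy, OpenCV 4.12 (cv2) and the standard library are available. Lean on these libraries where they do the work, as an engineer would, in place of code of your own. Each camera call takes 0.05 s, during which the arm holds its last target. There are 200 camera calls.

## Working session

There is one attempt and no reset: what is moved stays moved. The work goes in short steps, Python scripts to look and compute and a shell command to move; the robot and the scene stay as the last step left them, time stands still between calls to the robot, and variables do not carry over. Pictures are saved under pics/ and viewed, at most 10 in all, crops included, and the job is handed in when it is done.

```bash
ls; mkdir -p pics; cat > h.py <<'E'
import numpy as np, cv2
from station import env
from scipy.spatial.transform import Rotation as R
def cloud(cam,depth,P):
    f=210/np.tan(np.radians(P['vertical_fov'])/2)
    v,u=np.mgrid[:420,:560]
    x=(u-P['cx'])/f; y=(v-P['cy'])/f
    p=np.stack([x*depth,y*depth,depth],-1)
    return p@R.from_quat(P['orientation']).as_matrix().T+np.array(P['xyz'])
E
python3 - <<'E'
from h import *
print(env.read_state()); print(env.hold_point_z)
ims=[]
for c in('scene','side'):
    P=env.camera_params(c);print(c,P)
    im,d=env.capture(c); w=cloud(c,d,P); np.savez(c+'.npz',im=im,d=d,w=w)
    cv2.imwrite(f'pics/{c}0.png',im[:,:,::-1])
    for n in('button_box','inner_flap','outer_flap','slide_catch','darning_egg','bead_bowl','red_spool','green_spool','pin_jar','gauge_bar'):
        for r in env.regions_of(c,n)[:3]:
            m=r['mask']&(d>0)
            print(c,n,round(r['score'],2),r['box'],m.sum(),np.median(w[m],0).round() if m.any() else '')
E
```

```text
pics
{'time_s': 0.0, 'joint_positions': array([-1.01189669e+00,  3.59391953e-01,  1.10687594e-02, -3.53487631e-04,
       -1.22409533e+00, -2.88088174e-01]), 'qd': array([ 0.00038679,  0.00011106,  0.00075535, -0.00132538, -0.00126125,
        0.00106733]), 'tau': array([-1.99513088e-03, -5.83318412e+01,  2.93411261e+01,  6.93658277e+00,
       -6.09875002e-03, -1.20674628e-05]), 'position': array([ 180.41329121, -649.94812134,  230.36410915]), 'orientation': array([-1.34932653e-01,  9.90854426e-01,  8.07736348e-04, -1.81821575e-04]), 'ft_force': array([ 0.57858446, -0.88333317, -0.37414651]), 'moment': array([-0.02400022, -0.07655111, -0.0415133 ]), 'grasp_force': 0.0, 'width': 85.8718996443215}
18.700000000000003
scene {'vertical_fov': 47.72028207294633, 'cx': 280.59538371197453, 'cy': 209.37219794254688, 'xyz': array([1148.27882381, -604.44429331, 1452.22952023]), 'orientation': array([ 0.90358123,  0.31972222, -0.09837126, -0.26765976])}
scene button_box 0.91 [248.0, 181.0, 67.4, 78.5] 2552 [608.  68.  55.]
scene button_box 0.8 [148.1, 212.0, 83.8, 75.9] 3881 [ 439. -216.   91.]

[... 1693 characters left out ...]
33. 123.]
side slide_catch 0.59 [359.3, 154.6, 23.3, 10.8] 155 [ 338. -219.  108.]
side slide_catch 0.4 [290.5, 197.6, 19.0, 8.5] 84 [520.  28.  81.]
side darning_egg 0.66 [266.0, 162.7, 30.1, 22.7] 699 [624. -33. 124.]
side darning_egg 0.55 [344.6, 124.2, 13.0, 15.9] 181 [ 456. -437.   47.]
side bead_bowl 0.79 [256.7, 290.7, 26.0, 26.8] 633 [502. 391.  20.]
side bead_bowl 0.32 [249.6, 210.3, 31.4, 10.8] 235 [608. 147. 107.]
side red_spool 0.67 [216.5, 236.7, 10.8, 13.5] 91 [723. 249.  33.]
side green_spool 0.63 [255.2, 163.7, 4.4, 14.3] 71 [ 756. -107.   28.]
side pin_jar 0.65 [261.3, 353.9, 21.8, 25.9] 399 [418. 587.  70.]
side gauge_bar 0.72 [226.1, 198.7, 10.3, 34.6] 194 [757. 118.   7.]
```

```bash
python3 - <<'E'
import cv2,numpy as np
a=cv2.imread('pics/scene0.png')[120:320,120:360];b=cv2.imread('pics/side0.png')[120:260,200:400]
a=cv2.resize(a,(600,500),interpolation=2);b=cv2.resize(b,None,fx=3,fy=3)
cv2.imwrite('pics/a.png',a);cv2.imwrite('pics/b.png',b)
E
```

```text
(no output)
```

View pics/a.png

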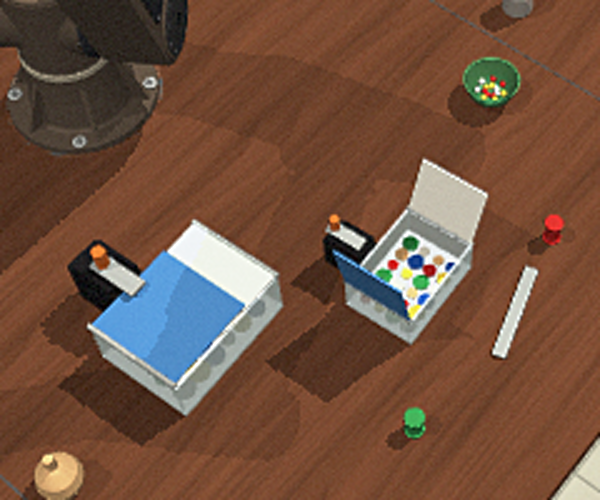

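View pics/b.png

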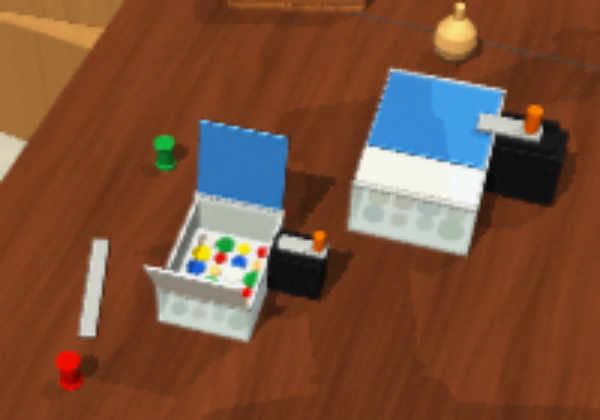

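The small open box is at about (610, 57). The white flap leans outward to y+, the blue one is near upright, and the catch is drawn out. The larger, closed box is the decoy. Next I'll fit the pose.

```bash
cat > fit.py <<'E'
from h import *
from scipy.optimize import least_squares
pts=[]
for c in('scene','side'):
    z=np.load(c+'.npz'); w=z['w'].reshape(-1,3); im=z['im'].reshape(-1,3).astype(int); d=z['d'].ravel()
    ok=(d>0)&(np.abs(w[:,0]-610)<140)&(np.abs(w[:,1]-57)<170)&(w[:,2]>3)&~((w[:,0]>715))
    w=w[ok];im=im[ok]
    pts.append((c,w,im))
    blue=(im[:,2]>im[:,0]+50)&(w[:,2]>70); org=(im[:,0]>im[:,2]+90)&(w[:,2]>82)&(w[:,0]<560)
    wh=(im.max(1)-im.min(1)<50)&(w[:,2]>70)&(w[:,1]>80)
    for n,m in(('blue',blue),('white',wh)):
        p=w[m]
        if len(p)<20: print(c,n,len(p));continue
        q=np.median(p,0);u,s,v=np.linalg.svd(p-q);
        k=np.abs((p-q)@v[2])<4; p=p[k];q=p.mean(0);u,s,v=np.linalg.svd(p-q);nn=v[2]
        print(c,n,len(p),'c',q.round(1),'n',nn.round(3),'rms',(s[2]/len(p)**.5).round(2),'yaw(nxy-90)',(np.arctan2(nn[1],nn[0])%np.pi-np.pi/2).round(3),'z',np.percentile(p[:,2],[1,99]).round(), 'min',p.min(0).round(),'max',p.max(0).round())
    if org.any(): print(c,'org',org.sum(),np.median(w[org],0).round(1),w[org].min(0).round(),w[org].max(0).round())
    m=(w[:,2]>55)&(w[:,2]<64)&(w[:,0]>540)
    rect=cv2.minAreaRect(w[m][:,:2].astype(np.float32)); print(c,'rim',m.sum(),rect)
E
python3 fit.py
```

```text
scene blue 234 c [625.2 -37.6 130.3] n [ 0.072 -0.982 -0.175] rms 1.03 yaw(nxy-90) 0.073 z [ 78. 175.] min [570. -50.  76.] max [676. -23. 176.]
scene white 468 c [609.7 143.  106.7] n [ 0.063 -0.911  0.408] rms 2.1 yaw(nxy-90) 0.07 z [ 71. 143.] min [557. 122.  71.] max [664. 163. 145.]
scene org 21 [510.1  20.   99.3] [501.  15.  90.] [514.  29. 106.]
scene rim 173 ((609.2891845703125, 51.25918960571289), (126.7898178100586, 158.26998901367188), 3.986938953399658)
side blue 613 c [622.7 -32.4 123.7] n [ 0.075 -0.979 -0.191] rms 1.91 yaw(nxy-90) 0.077 z [ 72. 173.] min [570. -48.  71.] max [675. -17. 174.]
side white 207 c [608.6 148.6 110.9] n [-0.064  0.917 -0.393] rms 0.96 yaw(nxy-90) 0.07 z [ 71. 142.] min [556. 128.  70.] max [662. 165. 143.]
side org 27 [506.6  27.3 100.3] [501.  18.  83.] [556. 150. 125.]
side rim 161 ((607.2703247070312, 50.017669677734375), (130.17160034179688, 158.05194091796875), 4.38747501373291)
```

```bash
cat > plan.py <<'E'
# usage: plan.py "x,y,z" ... box-frame TCP targets -> rows (shift from present pose) + turn to align tool with box
import sys; from h import *
O=np.array([616.5,50.5,0]); yaw=.072; B=R.from_euler('z',yaw)
s=env.read_state(); T=R.from_quat(s['orientation']); p=np.array(s['position'])
goal=R.from_matrix(np.column_stack([-B.as_matrix()[:,0],B.as_matrix()[:,1],[0,0,-1]]))
print('t',round(s['time_s'],2),'box-frame tcp',B.inv().apply(p-O).round(1),'F box',B.inv().apply(s['ft_force']).round(1),'w',round(s['width']),
 'turn',((T.inv()*goal).as_rotvec()/np.radians(60)).round(3))
for a in sys.argv[1:]:
    q=B.apply(np.array(eval(a)))+O
    print(a,(T.inv().apply(q-p)/750).round(4))
E
python3 plan.py 0,150,230 0,150,105
```

```text
t 1.1 box-frame tcp [-485.3 -667.7  231.3] F box [-0.7  0.2  0.8] w 86 turn [ 0.   -0.    0.19]
0,150,230 [-0.8496  0.941   0.0017]
0,150,105 [-0.8496  0.941   0.1684]
```

```bash
python3 -m handwheel '[{"tx":-0.85,"ty":0.94,"wz":0.19},{"tx":-0.85,"ty":0.94,"wz":0.19},{"tx":-0.85,"ty":0.94,"wz":0.19},{"tx":-0.85,"ty":0.94,"wz":0.19},{"tx":-0.85,"ty":0.94,"wz":0.19},{"tx":-0.85,"ty":0.94,"wz":0.19},{"tx":-0.85,"ty":0.94,"wz":0.19},{"tx":-0.85,"ty":0.94,"wz":0.19}]' 0; python3 plan.py 0,150,230
```

```text
t 1.1 box-frame tcp [-485.3 -667.7  231.3] F box [-0.7  0.2  0.8] w 86 turn [ 0.   -0.    0.19]
0,150,230 [-0.8496  0.941   0.0017]invalid input at $[0]: expected keys tx, ty, tz, wx, wy, wz
```

```bash
python3 -m handwheel '[{"tx":-0.85,"ty":0.94,"tz":0,"wx":0,"wy":0,"wz":0.19},{"tx":-0.85,"ty":0.94,"tz":0,"wx":0,"wy":0,"wz":0.19},{"tx":-0.85,"ty":0.94,"tz":0,"wx":0,"wy":0,"wz":0.19},{"tx":-0.85,"ty":0.94,"tz":0,"wx":0,"wy":0,"wz":0.19},{"tx":-0.85,"ty":0.94,"tz":0,"wx":0,"wy":0,"wz":0.19},{"tx":-0.85,"ty":0.94,"tz":0,"wx":0,"wy":0,"wz":0.19},{"tx":-0.85,"ty":0.94,"tz":0,"wx":0,"wy":0,"wz":0.19},{"tx":-0.85,"ty":0.94,"tz":0,"wx":0,"wy":0,"wz":0.19}]' 0; python3 plan.py 0,150,230
```

```text
time_s: 1.9
position: [360.2, -291.0, 231.7]
orientation: [-0.036, 0.999, -0.0, 0.001]
ft_force: [1.6, 0.4, -0.2]
width: -0.1
grasp_force: 0.0
t 1.9 box-frame tcp [-280.2 -322.2  231.7] F box [ 1.6  0.3 -0.2] w 0 turn [-0.     0.001 -0.   ]
0,150,230 [-0.3734  0.6297  0.0024]
```

```bash
python3 -m handwheel '[{"tx":-0.373,"ty":0.63,"tz":0,"wx":0,"wy":0,"wz":0},{"tx":-0.373,"ty":0.63,"tz":0,"wx":0,"wy":0,"wz":0},{"tx":-0.373,"ty":0.63,"tz":0,"wx":0,"wy":0,"wz":0},{"tx":-0.373,"ty":0.63,"tz":0,"wx":0,"wy":0,"wz":0},{"tx":-0.373,"ty":0.63,"tz":0,"wx":0,"wy":0,"wz":0},{"tx":-0.373,"ty":0.63,"tz":0,"wx":0,"wy":0,"wz":0},{"tx":-0.373,"ty":0.63,"tz":0,"wx":0,"wy":0,"wz":0},{"tx":-0.373,"ty":0.63,"tz":0,"wx":0,"wy":0,"wz":0}]' 0; python3 plan.py 0,150,230 0,150,108
```

```text
time_s: 2.7
position: [538.8, 67.4, 231.7]
orientation: [-0.036, 0.999, 0.0, 0.0]
ft_force: [1.2, 0.2, 0.3]
width: 0.4
grasp_force: 0.0
t 2.7 box-frame tcp [-76.2  22.4 231.7] F box [1.2 0.1 0.3] w 0 turn [0.    0.001 0.   ]
0,150,230 [-0.1017  0.1701  0.0025]
0,150,108 [-0.1016  0.17    0.1651]
```

```bash
python3 -m handwheel '[{"tx":-0.1,"ty":0.17,"tz":0,"wx":0,"wy":0,"wz":0},{"tx":-0.1,"ty":0.17,"tz":0,"wx":0,"wy":0,"wz":0},{"tx":-0.1,"ty":0.17,"tz":0,"wx":0,"wy":0,"wz":0},{"tx":-0.1,"ty":0.17,"tz":0,"wx":0,"wy":0,"wz":0},{"tx":-0.1,"ty":0.17,"tz":0.06,"wx":0,"wy":0,"wz":0},{"tx":-0.1,"ty":0.17,"tz":0.12,"wx":0,"wy":0,"wz":0},{"tx":-0.1,"ty":0.17,"tz":0.165,"wx":0,"wy":0,"wz":0},{"tx":-0.1,"ty":0.17,"tz":0.165,"wx":0,"wy":0,"wz":0}]' 0; python3 plan.py 0,125,108 0,105,108 0,92,118 0,85,122 0,60,112
python3 - <<'E'
from h import *
im,d=env.capture('side');cv2.imwrite('pics/c.png',cv2.resize(im[100:260,200:400,::-1],None,fx=3,fy=3))
E
```

```text
time_s: 3.5
position: [600.8, 196.0, 102.5]
orientation: [-0.035, 0.999, -0.002, -0.004]
ft_force: [-0.9, -0.6, -0.7]
width: 0.2
grasp_force: 0.0
t 3.5 box-frame tcp [ -5.2 146.2 102.5] F box [-0.9 -0.5 -0.7] w 0 turn [-0.004 -0.008 -0.001]
0,125,108 [-0.007  -0.0283 -0.0072]
0,105,108 [-0.007  -0.055  -0.0071]
0,92,118 [-0.0069 -0.0723 -0.0204]
0,85,122 [-0.0069 -0.0817 -0.0257]
0,60,112 [-0.007  -0.115  -0.0122]
```

View pics/c.png

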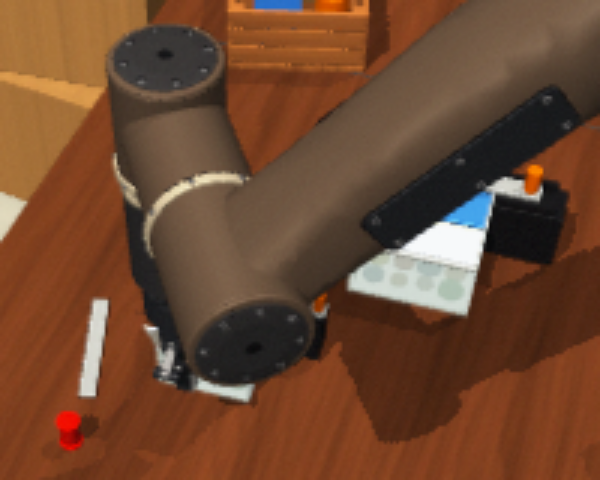

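The arm hides the flap in this view, at about (170, 350). The tool is just outside the flap's y+ side, as planned, so I'll start folding.

```bash
python3 -m handwheel '[{"tx":0,"ty":-0.02,"tz":0,"wx":0,"wy":0,"wz":0},{"tx":0,"ty":-0.036,"tz":0,"wx":0,"wy":0,"wz":0},{"tx":0,"ty":-0.049,"tz":-0.004,"wx":0,"wy":0,"wz":0},{"tx":0,"ty":-0.06,"tz":-0.008,"wx":0,"wy":0,"wz":0},{"tx":0,"ty":-0.069,"tz":-0.013,"wx":0,"wy":0,"wz":0},{"tx":0,"ty":-0.077,"tz":-0.018,"wx":0,"wy":0,"wz":0},{"tx":0,"ty":-0.092,"tz":-0.0175,"wx":0,"wy":0,"wz":0},{"tx":0,"ty":-0.107,"tz":-0.014,"wx":0,"wy":0,"wz":0}]'; python3 plan.py
```

```text
time_s: 4.35
position: [610.1, 117.2, 118.5]
orientation: [-0.036, 0.999, 0.0, 0.001]
ft_force: [1.2, 0.7, 0.9]
width: 0.0
grasp_force: 0.4
t 4.35 box-frame tcp [ -1.6  67.  118.5] F box [1.2 0.6 0.9] w 0 turn [0.    0.001 0.   ]
```

```bash
python3 -m handwheel '[{"tx":0,"ty":-0.011,"tz":0.0047,"wx":0,"wy":0,"wz":0},{"tx":0,"ty":-0.0215,"tz":0.0113,"wx":0,"wy":0,"wz":0},{"tx":0,"ty":-0.03,"tz":0.019,"wx":0,"wy":0,"wz":0},{"tx":0,"ty":-0.0385,"tz":0.028,"wx":0,"wy":0,"wz":0},{"tx":0,"ty":-0.0445,"tz":0.038,"wx":0,"wy":0,"wz":0},{"tx":0,"ty":-0.049,"tz":0.049,"wx":0,"wy":0,"wz":0},{"tx":0,"ty":-0.053,"tz":0.065,"wx":0,"wy":0,"wz":0},{"tx":0,"ty":-0.054,"tz":0.072,"wx":0,"wy":0,"wz":0}]'; python3 plan.py
```

```text
time_s: 5.15
position: [612.3, 77.0, 63.2]
orientation: [-0.036, 0.999, -0.0, -0.0]
ft_force: [-15.5, 4.2, 40.0]
width: 0.3
grasp_force: 20.6
t 5.15 box-frame tcp [-2.3 26.7 63.2] F box [-15.1   5.3  40. ] w 0 turn [-0.001 -0.001 -0.   ]
```

```bash
python3 -m handwheel '[{"tx":0,"ty":0,"tz":0.001,"wx":0,"wy":0,"wz":0},{"tx":0,"ty":0,"tz":0.002,"wx":0,"wy":0,"wz":0}]'; python3 plan.py
```

```text
time_s: 5.35
position: [612.1, 77.1, 63.7]
orientation: [-0.036, 0.999, -0.0, -0.0]
ft_force: [-8.9, -0.8, 22.1]
width: 0.2
grasp_force: 10.5
t 5.35 box-frame tcp [-2.5 26.9 63.7] F box [-8.9 -0.2 22.1] w 0 turn [-0.001 -0.001  0.001]
```

```bash
python3 -m handwheel '[{"tx":0,"ty":0,"tz":-0.06,"wx":0,"wy":0,"wz":0},{"tx":0,"ty":0,"tz":-0.12,"wx":0,"wy":0,"wz":0},{"tx":0,"ty":0,"tz":-0.18,"wx":0,"wy":0,"wz":0},{"tx":0,"ty":0,"tz":-0.24,"wx":0,"wy":0,"wz":0},{"tx":0,"ty":0,"tz":-0.24,"wx":0,"wy":0,"wz":0},{"tx":0,"ty":-0.06,"tz":-0.24,"wx":0,"wy":0,"wz":0},{"tx":0,"ty":-0.12,"tz":-0.24,"wx":0,"wy":0,"wz":0},{"tx":0,"ty":-0.18,"tz":-0.24,"wx":0,"wy":0,"wz":0}]'; python3 plan.py
```

```text
time_s: 6.15
position: [622.1, -58.1, 241.9]
orientation: [-0.037, 0.999, 0.0, -0.0]
ft_force: [2.4, -0.5, 0.5]
width: 0.1
grasp_force: 0.0
t 6.15 box-frame tcp [  -2.2 -108.8  241.9] F box [ 2.4 -0.7  0.5] w 0 turn [ 0.    -0.     0.001]
```

```bash
python3 -m handwheel '[{"tx":0,"ty":-0.04,"tz":0,"wx":0,"wy":0,"wz":0},{"tx":0,"ty":-0.055,"tz":0,"wx":0,"wy":0,"wz":0},{"tx":0,"ty":-0.055,"tz":0,"wx":0,"wy":0,"wz":0}]'; python3 plan.py 0,-145,240 0,-145,140
python3 - <<'E'
from h import *
im,d=env.capture('side');cv2.imwrite('pics/d.png',cv2.resize(im[100:260,200:400,::-1],None,fx=3,fy=3))
im,d=env.capture('scene');cv2.imwrite('pics/d2.png',cv2.resize(im[120:320,120:360,::-1],(600,500)))
E
```

```text
time_s: 6.45
position: [625.0, -99.7, 241.6]
orientation: [-0.035, 0.999, 0.0, -0.001]
ft_force: [-0.3, 1.0, 0.7]
width: 0.0
grasp_force: 0.0
t 6.45 box-frame tcp [  -2.3 -150.4  241.6] F box [-0.3  1.   0.7] w 0 turn [ 0.    -0.001 -0.002]
0,-145,240 [-0.0031  0.0073  0.0021]
0,-145,140 [-0.0032  0.0073  0.1354]
```

View pics/d.png

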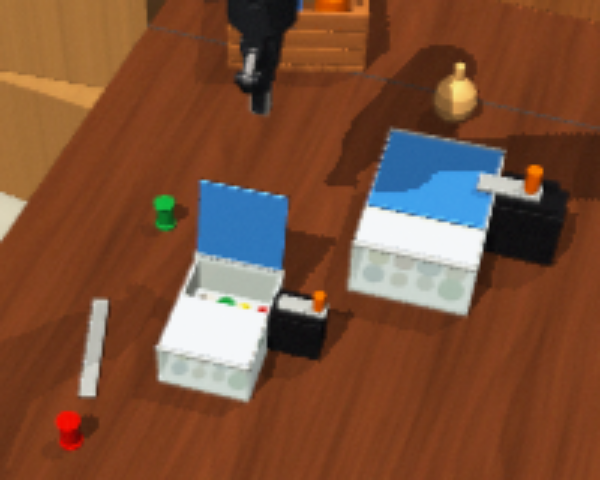

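White is flat, at about (210, 330), the blue flap is still up, and the tool is clear beyond it. Lowering outside the blue flap.

```bash
python3 -m handwheel '[{"tx":0,"ty":0,"tz":0.05,"wx":0,"wy":0,"wz":0},{"tx":0,"ty":0,"tz":0.1,"wx":0,"wy":0,"wz":0},{"tx":0,"ty":0,"tz":0.135,"wx":0,"wy":0,"wz":0},{"tx":0,"ty":0.01,"tz":0.135,"wx":0,"wy":0,"wz":0},{"tx":0,"ty":0.022,"tz":0.135,"wx":0,"wy":0,"wz":0},{"tx":0,"ty":0.036,"tz":0.135,"wx":0,"wy":0,"wz":0},{"tx":0,"ty":0.049,"tz":0.135,"wx":0,"wy":0,"wz":0},{"tx":0,"ty":0.06,"tz":0.134,"wx":0,"wy":0,"wz":0}]'; python3 plan.py
```

```text
time_s: 7.35
position: [622.6, -52.2, 143.5]
orientation: [-0.036, 0.999, 0.0, 0.001]
ft_force: [0.1, -0.4, -0.3]
width: 0.1
grasp_force: 0.3
t 7.35 box-frame tcp [  -1.3 -102.9  143.5] F box [ 0.1 -0.5 -0.3] w 0 turn [0.    0.002 0.001]
```

```bash
python3 -m handwheel '[{"tx":0,"ty":0.009,"tz":-0.001,"wx":0,"wy":0,"wz":0},{"tx":0,"ty":0.017,"tz":-0.002,"wx":0,"wy":0,"wz":0},{"tx":0,"ty":0.032,"tz":-0.001,"wx":0,"wy":0,"wz":0},{"tx":0,"ty":0.045,"tz":0.002,"wx":0,"wy":0,"wz":0},{"tx":0,"ty":0.059,"tz":0.006,"wx":0,"wy":0,"wz":0},{"tx":0,"ty":0.071,"tz":0.0127,"wx":0,"wy":0,"wz":0},{"tx":0,"ty":0.081,"tz":0.02,"wx":0,"wy":0,"wz":0},{"tx":0,"ty":0.092,"tz":0.029,"wx":0,"wy":0,"wz":0}]'; python3 plan.py
```

```text
time_s: 8.15
position: [616.9, 15.9, 119.7]
orientation: [-0.036, 0.999, -0.0, -0.0]
ft_force: [0.9, -0.1, 0.8]
width: -0.3
grasp_force: 0.4
t 8.15 box-frame tcp [ -2.1 -34.5 119.7] F box [ 0.9 -0.2  0.8] w 0 turn [-0. -0. -0.]
```

```bash
python3 -m handwheel '[{"tx":0,"ty":0.0085,"tz":0.0105,"wx":0,"wy":0,"wz":0},{"tx":0,"ty":0.016,"tz":0.023,"wx":0,"wy":0,"wz":0},{"tx":0,"ty":0.022,"tz":0.037,"wx":0,"wy":0,"wz":0},{"tx":0,"ty":0.0255,"tz":0.05,"wx":0,"wy":0,"wz":0},{"tx":0,"ty":0.027,"tz":0.059,"wx":0,"wy":0,"wz":0},{"tx":0,"ty":0.0275,"tz":0.065,"wx":0,"wy":0,"wz":0},{"tx":0,"ty":0.0275,"tz":0.067,"wx":0,"wy":0,"wz":0},{"tx":0,"ty":0.0275,"tz":0.068,"wx":0,"wy":0,"wz":0}]'; python3 plan.py
```

```text
time_s: 8.95
position: [615.2, 35.6, 69.5]
orientation: [-0.036, 0.999, -0.0, -0.0]
ft_force: [-4.4, 1.6, 6.5]
width: 0.1
grasp_force: 3.5
t 8.95 box-frame tcp [ -2.4 -14.7  69.5] F box [-4.3  1.9  6.5] w 0 turn [-0.    -0.001 -0.   ]
```

```bash
python3 -m handwheel '[{"tx":0,"ty":0,"tz":0.001,"wx":0,"wy":0,"wz":0},{"tx":0,"ty":0,"tz":0.0015,"wx":0,"wy":0,"wz":0},{"tx":0,"ty":0,"tz":-0.06,"wx":0,"wy":0,"wz":0},{"tx":0,"ty":0,"tz":-0.12,"wx":0,"wy":0,"wz":0},{"tx":0.06,"ty":-0.007,"tz":-0.12,"wx":0,"wy":0,"wz":0},{"tx":0.12,"ty":-0.007,"tz":-0.12,"wx":0,"wy":0,"wz":0},{"tx":0.19,"ty":-0.007,"tz":-0.12,"wx":0,"wy":0,"wz":0},{"tx":0.195,"ty":-0.007,"tz":-0.12,"wx":0,"wy":0,"wz":0}]'; python3 plan.py -145,-20,150 -145,-20,88
python3 - <<'E'
from h import *
P=env.camera_params('side');im,d=env.capture('side');w=cloud('side',d,P);cv2.imwrite('pics/e.png',cv2.resize(im[100:260,200:400,::-1],None,fx=3,fy=3))
w=w.reshape(-1,3);i=im.reshape(-1,3).astype(int)
O=np.array([616.5,50.5,0]);b=R.from_euler('z',.072).inv().apply(w-O)
m=(i[:,2]>i[:,0]+40)&(abs(b[:,0])<50)&(abs(b[:,1])<80)
print('blue z',m.sum(),np.percentile(b[m],[2,50,98],axis=0).round(1))
m=(i[:,0]>i[:,2]+90)&(b[:,2]>85)&(abs(b[:,0]+105)<40)&(abs(b[:,1]+20)<20)
print('knob',m.sum(),np.percentile(b[m],[5,50,95],axis=0).round(1) if m.any() else '')
E
```

```text
time_s: 9.75
position: [464.9, 18.6, 159.4]
orientation: [-0.035, 0.999, 0.0, -0.001]
ft_force: [0.5, 0.5, 0.7]
width: 0.1
grasp_force: 0.0
t 9.75 box-frame tcp [-153.5  -20.9  159.4] F box [0.5 0.5 0.7] w 0 turn [ 0.001 -0.001 -0.001]
-145,-20,150 [-0.0113  0.0012  0.0125]
-145,-20,88 [-0.0114  0.0011  0.0952]
blue z 633 [[-48.  -70.9  65.5]
 [ -0.2 -18.8  70.5]
 [ 47.7  30.7  75.1]]
knob 23 [[-116.9  -22.3   88.2]
 [-111.4  -15.5   97.5]
 [-104.2  -12.   106.4]]
```

View pics/e.png

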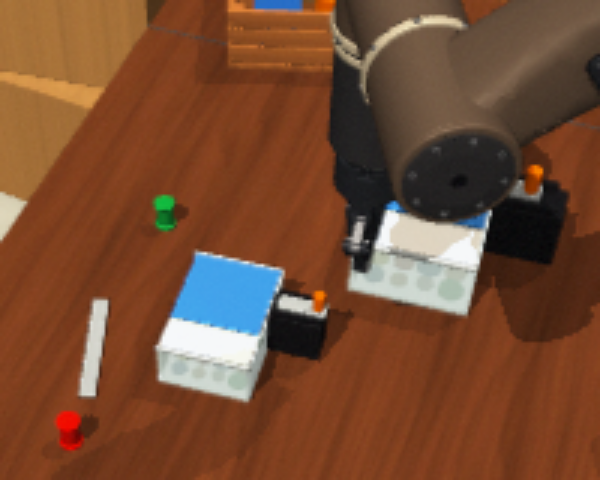

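Both flaps lie flat, with blue on top at about (225, 290), and the knob at about (319, 301) is still drawn out. Next is the knob.

```bash
python3 -m handwheel '[{"tx":0,"ty":0,"tz":0.05,"wx":0,"wy":0,"wz":0},{"tx":0,"ty":0,"tz":0.094,"wx":0,"wy":0,"wz":0},{"tx":0,"ty":0,"tz":0.094,"wx":0,"wy":0,"wz":0},{"tx":-0.012,"ty":0,"tz":0.094,"wx":0,"wy":0,"wz":0},{"tx":-0.022,"ty":0,"tz":0.094,"wx":0,"wy":0,"wz":0},{"tx":-0.032,"ty":0,"tz":0.094,"wx":0,"wy":0,"wz":0},{"tx":-0.042,"ty":0,"tz":0.094,"wx":0,"wy":0,"wz":0},{"tx":-0.05,"ty":0,"tz":0.094,"wx":0,"wy":0,"wz":0}]'; python3 plan.py -103,-20,88
```

```text
time_s: 10.6
position: [508.4, 22.8, 89.3]
orientation: [-0.036, 0.999, 0.0, 0.0]
ft_force: [-3.2, -0.4, 1.4]
width: -0.2
grasp_force: 1.1
t 10.6 box-frame tcp [-109.8  -19.9   89.3] F box [-3.2 -0.2  1.4] w 0 turn [ 0.     0.001 -0.   ]
-103,-20,88 [-0.0091 -0.0002  0.0018]
```

Contact, with the knob sliding at about 3 N. I'll push in small steps until the force rises.

```bash
python3 -m handwheel '[{"tx":-0.004,"ty":0,"tz":0,"wx":0,"wy":0,"wz":0},{"tx":-0.008,"ty":0,"tz":0,"wx":0,"wy":0,"wz":0},{"tx":-0.011,"ty":0,"tz":0,"wx":0,"wy":0,"wz":0},{"tx":-0.011,"ty":0,"tz":0,"wx":0,"wy":0,"wz":0}]'; python3 plan.py
```

```text
time_s: 11.0
position: [516.0, 23.4, 88.8]
orientation: [-0.036, 0.999, -0.0, 0.0]
ft_force: [-0.1, -0.5, 0.5]
width: -0.2
grasp_force: 0.1
t 11.0 box-frame tcp [-102.2  -19.8   88.8] F box [-0.1 -0.5  0.5] w 0 turn [-0.  0. -0.]
```

```bash
python3 -m handwheel '[{"tx":-0.003,"ty":0,"tz":0,"wx":0,"wy":0,"wz":0},{"tx":-0.005,"ty":0,"tz":0,"wx":0,"wy":0,"wz":0},{"tx":-0.005,"ty":0,"tz":0,"wx":0,"wy":0,"wz":0}]'; python3 plan.py
```

```text
time_s: 11.3
position: [516.5, 22.9, 88.2]
orientation: [-0.036, 0.999, -0.0, -0.003]
ft_force: [-10.5, 1.8, 6.8]
width: 0.2
grasp_force: 5.3
t 11.3 box-frame tcp [-101.8  -20.3   88.2] F box [-10.3   2.6   6.8] w 0 turn [-0.001 -0.005 -0.001]
```

It has stopped: the force rose to 10 N with no further travel. Backing off and looking.

```bash
python3 -m handwheel '[{"tx":-0.001,"ty":0,"tz":0,"wx":0,"wy":0,"wz":0},{"tx":0.03,"ty":0,"tz":0,"wx":0,"wy":0,"wz":0},{"tx":0.05,"ty":0,"tz":0,"wx":0,"wy":0,"wz":0},{"tx":0.05,"ty":0,"tz":-0.06,"wx":0,"wy":0,"wz":0},{"tx":0.05,"ty":0,"tz":-0.12,"wx":0,"wy":0,"wz":0},{"tx":0.05,"ty":0,"tz":-0.15,"wx":0,"wy":0,"wz":0},{"tx":0.05,"ty":0,"tz":-0.15,"wx":0,"wy":0,"wz":0}]'
python3 - <<'E'
from h import *
O=np.array([616.5,50.5,0])
for c in('side','scene'):
    P=env.camera_params(c);im,d=env.capture(c);w=cloud(c,d,P)
    if c=='side': cv2.imwrite('pics/f.png',cv2.resize(im[100:260,200:400,::-1],None,fx=3,fy=3))
    w=w.reshape(-1,3);i=im.reshape(-1,3).astype(int)
    b=R.from_euler('z',.072).inv().apply(w-O)
    m=(i[:,2]>i[:,0]+40)&(abs(b[:,0])<50)&(abs(b[:,1])<80)&(b[:,2]<85)
    if m.any(): print('blue',m.sum(),np.percentile(b[m],[2,50,98],axis=0).round(1).tolist())
    m=(i[:,0]>i[:,2]+90)&(b[:,2]>85)&(abs(b[:,0]+90)<40)&(abs(b[:,1]+20)<20)
    if m.any(): print('knob',m.sum(),np.percentile(b[m],[5,50,95],axis=0).round(1).tolist())
E
python3 plan.py
```

```text
time_s: 12.0
position: [484.5, 21.8, 205.4]
orientation: [-0.036, 0.999, 0.001, 0.004]
ft_force: [0.1, 0.1, 0.4]
width: 0.0
grasp_force: 0.0
blue 611 [[-46.9, -70.3, 65.8], [1.2, -15.8, 70.6], [48.3, 29.9, 75.2]]
knob 24 [[-89.6, -25.6, 86.1], [-84.2, -14.8, 100.6], [-79.7, -9.9, 105.5]]
blue 748 [[-46.7, -71.3, 62.8], [2.1, -23.8, 69.5], [48.1, 27.7, 76.2]]
knob 21 [[-87.3, -27.5, 90.7], [-81.0, -22.3, 100.2], [-77.2, -18.8, 108.4]]
t 12.1 box-frame tcp [-136.   -19.6  201.7] F box [ 0.3 -0.4 -0.5] w 0 turn [ 0.001  0.002 -0.   ]
```

View pics/f.png

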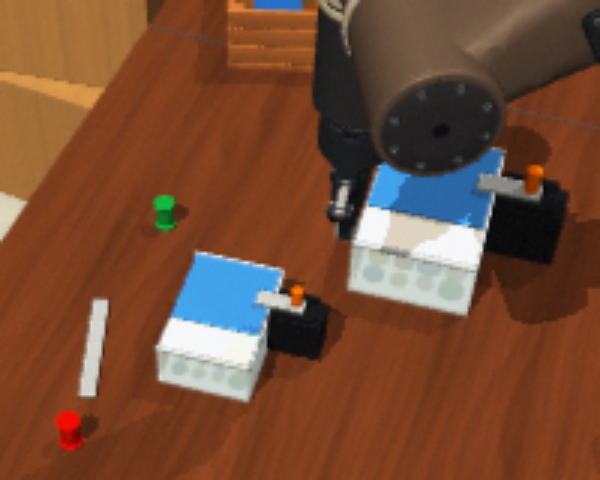

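The bolt lies over the blue flap, with the knob home at about (297, 297) and measured at x ≈ -84 mm. Both flaps are flat and the arm touches nothing.

```bash
python3 -c "
from station import env
print(env.close_job())"
```

```text
the job is handed in; nothing more can be done
None
```

The button box is closed and handed in: white flap down first, blue flap flat over it, then the catch pushed home (knob measured at about x = -84 mm, home is -85), finished at about 12 s with the other things left alone; the hand-in returned no verdict.

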